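# Unpile the cuvette cases into their trays

### The arm

A 6-joint arm with a two-finger parallel gripper is mounted at the origin on a cart in front of the work surface, level with it; the furniture and walls round the work are solid. World frame = base frame: x ahead of the robot, y to its left, z up, the work surface at z = 0. Lengths are in mm, angles in rad, forces in N, time in s.
With the tool pointing down it reaches from about 300 to 775 mm from the base axis. Payload 14.6 kg.
Tool frame: the origin (TCP) lies midway between the tips of the shut fingers; the grasp point (between the pads) lies 19 mm behind it; y points along the fingers, z is the direction in which the jaws open and shut, and the axes are right-handed (so a half turn about y gives the same grasp; the last joint's range is limited). The gripper opens to 94 mm and grips with 3 to 60 N. Pads are 16 mm wide; open, the fingers measure 119 mm over their backs; the gripper's body (75 mm by 177 mm) begins 78 mm behind the grasp point.
Start: joints at [-1.254, 0.3, 1.521, -0, 1.321, -0.067], TCP at [205.938, -509.979, 205.446] pointing down, gripper open.
Joint ranges: [-3.03, 3.03], [-0.79, 2.21], [0.23, 2.52], [-1.04, 4.18], [0, 3.07], [-2.55, 2.55]. Speed limits (rad/s): [2.22, 2.22, 2.57, 3.14, 3.14, 3.14].

### API

Orientations are given as [roll, pitch, yaw] about the fixed x, y, z axes, in that order (R = Rz(yaw) Ry(pitch) Rx(roll)).
In Python, from cell import manip gives the robot as it stands.
- The arm moves only by the tool play_rows, never from a script. Its argument "series" is a list of rows, each a list of 3 entries, a list of its own where there are three numbers: the shift along the tool's x, y, z in m, then the turn about the tool's y in rad, then the closure, from 0 (fully open) to 1 (shut). In form: [[[dx, dy, dz], twist, grip], ...]. A call has 1 to 20 rows; each row is the pose to reach, as a shift and turn from the pose measured when the call began, along the tool's axes at that moment; what a row does not reach only later rows make up. A row lasts 1/10 s, in which the tool goes at most 50 mm and 8.59 degrees, less where a joint would pass 70% of its speed; a pose out of reach is approached as far as the arm can. A call with a gripper value outside its range is refused whole. The fingers move at their own pace and stop on an object; "squeeze" is the grip in N (left out, the last holds). Time passes only in rows, so rows that repeat a pose let the fingers close. It gives the time, the measured TCP pose, the force and the opening at its end, in the units of the state.
- manip.read_state(): the state, without advancing time (a new reading comes with each control period).
- manip.camera(name): name is "side" or "top"; returns the picture (420x560x3 uint8, red, green, blue); there is no depth.
- manip.camera_params(name): a dict with "K" (3x3 intrinsics, pixels), "rvec" (rotation vector, rad) and "tvec" (3), from world to camera coordinates, as OpenCV has them. Camera axes: x right, y down, z forward; pixel columns grow to the right and rows downward; lengths in mm; the calibration is good to about 2 mm. A picture is of the moment at which its call begins. camera_params takes no time and is no camera call.
- manip.sign_off(): hands the job in, once; it reports no verdict.
The state is a dict: "clock": time; "joints": joint angles; "qd": joint speeds; "effort": joint torques, N m; "eef_pos": TCP position; "eef_rot": TCP orientation; "wrist_force": force on the tool from outside, world axes, zero at the start; "moment": the same for the moment, N m; "finger_gap": finger opening in mm.
Only numpy, scipy, OpenCV 4.12 (cv2) and the standard library are available. Lean on these libraries where they do the work, as an engineer would, in place of code of your own. Each camera call takes 0.05 s, during which the arm holds its last target. There are 200 camera calls.

### The job

Take the cross-stacked pile of four cuvette cases apart from the top down and lay each case flat, lid up, inside the tray of its own colour, lengthwise with the tray. Keep the cases about level all the time, so none is tipped or toppled off the pile, leave the small white bottle and the lamp carton where they stand, and let go of everything at the end.

Things in the scene. Friction and masses are not known exactly. Their poses are not given: they have to be found in the camera images.
- red_case: Red cuvette case: closed flat box 120 x 36 x 28 mm, 0.08 to 0.16 kg, white body with a red lid. Origin: centre of its underside; x along its 120 mm length, y across its 36 mm width, z up. Starts in the upper layer of the pile (underside 32 mm above the worktop, lying across both lower cases, parallel to the other upper case, centre lines 84 mm apart, 48 mm clear between them), lying flat.
- yellow_case: Yellow cuvette case: closed flat box 120 x 36 x 28 mm, 0.08 to 0.16 kg, white body with a yellow lid. Origin: centre of its underside; x along its 120 mm length, y across its 36 mm width, z up. Starts in the upper layer of the pile (underside 32 mm above the worktop, lying across both lower cases, parallel to the other upper case, centre lines 84 mm apart, 48 mm clear between them), lying flat.
- blue_case: Blue cuvette case: closed flat box 120 x 36 x 28 mm, 0.08 to 0.16 kg, white body with a blue lid. Origin: centre of its underside; x along its 120 mm length, y across its 36 mm width, z up. Starts in the lower layer of the pile, on a flat grey 130 x 130 mm board 4 mm thick (underside 4 mm above the worktop), parallel to the other lower case, centre lines 84 mm apart, 48 mm clear between them, with both upper cases lying across it, lying flat.
- green_case: Green cuvette case: closed flat box 120 x 36 x 28 mm, 0.08 to 0.16 kg, white body with a green lid. Origin: centre of its underside; x along its 120 mm length, y across its 36 mm width, z up. Starts in the lower layer of the pile, on a flat grey 130 x 130 mm board 4 mm thick (underside 4 mm above the worktop), parallel to the other lower case, centre lines 84 mm apart, 48 mm clear between them, with both upper cases lying across it, lying flat.
- red_tray: Red shallow open tray (coloured floor, white rim) fixed on the worktop, empty: outside 150 x 66 mm, 8 mm high, walls 4 mm thick, inner floor 142 x 58 mm and 3 mm above the worktop. Origin: centre of its underside; x along its 150 mm length, y across, z up. It may stand anywhere in the row, turned by up to 0.5 rad from pointing straight ahead.
- yellow_tray: Yellow shallow open tray (coloured floor, white rim) fixed on the worktop, empty: outside 150 x 66 mm, 8 mm high, walls 4 mm thick, inner floor 142 x 58 mm and 3 mm above the worktop. Origin: centre of its underside; x along its 150 mm length, y across, z up. It may stand anywhere in the row, turned by up to 0.5 rad from pointing straight ahead.
- blue_tray: Blue shallow open tray (coloured floor, white rim) fixed on the worktop, empty: outside 150 x 66 mm, 8 mm high, walls 4 mm thick, inner floor 142 x 58 mm and 3 mm above the worktop. Origin: centre of its underside; x along its 150 mm length, y across, z up. It may stand anywhere in the row, turned by up to 0.5 rad from pointing straight ahead.
- green_tray: Green shallow open tray (coloured floor, white rim) fixed on the worktop, empty: outside 150 x 66 mm, 8 mm high, walls 4 mm thick, inner floor 142 x 58 mm and 3 mm above the worktop. Origin: centre of its underside; x along its 150 mm length, y across, z up. It may stand anywhere in the row, turned by up to 0.5 rad from pointing straight ahead.
- small_bottle: Bystander: small white bottle with a white cap and a pale blue label, 47 mm across, 92 mm tall, loose, behind the row; origin at the centre of its underside. To be left alone.
- lamp_carton: Bystander: upright white and orange lamp carton, 42 x 42 mm, 82 mm tall, loose, behind the row; origin at the centre of its underside. To be left alone.
Things that resemble listed ones, but are neither listed nor needed, are in the scene too. Leave any purple look-alike of the yellow_case alone.

How it is judged:
By the outcome, as a careful person would: the job done as asked, in the order asked, and still so for the second after the job is handed in, with the robot touching nothing.
It also fails if it takes over 102 s, if anything falls off the work surface, if the arm or the gripper's body presses on something with over 40 N, if the wrist force passes 120 N, or if a joint passes its speed limit or range.

## Working session

There is one attempt and no reset: what is moved stays moved. The work goes in short steps, Python scripts to look and compute and a tool call to move; the robot and the scene stay as the last step left them, time stands still between calls to the robot, and variables do not carry over. Pictures are saved under pics/ and viewed, about 12 in all and at most 16, crops included, and the job is handed in when it is done.

Besides the shell and the picture viewer there is one more tool, called as a command line: name --argument value ..., lists and objects as JSON in quotes. play_rows: Moves the arm, as the interface text tells. Its arguments: {"type":"object","properties":{"series":{"type":"array","items":{"type":"array"}},"squeeze":{"type":"number"}},"required":["series"]}

```bash
mkdir -p pics; ls; python3 - <<'E'
from cell import manip
import cv2,numpy as np
print(manip.read_state())
for n in("top","side"):
    im=manip.camera(n); cv2.imwrite(f"pics/{n}0.png",im[:,:,::-1])
    p=manip.camera_params(n);print(n,p)
    R=cv2.Rodrigues(np.array(p["rvec"],float))[0];print(-R.T@np.array(p["tvec"],float).ravel())
E
```

```text
pics
{'clock': 0.0, 'joints': array([-1.25361098e+00,  3.00490744e-01,  1.52157222e+00, -1.41693887e-05,
        1.32072215e+00, -6.66084182e-02]), 'qd': array([ 2.69862924e-06,  5.57343253e-04,  4.72306063e-04,  8.35042258e-04,
       -1.32931630e-03, -1.16422689e-03]), 'effort': array([-5.46589145e-04, -5.31802046e+01, -3.52736986e+01,  7.07854866e-02,
        2.43411813e-02, -9.38010339e-05]), 'eef_pos': array([ 205.84889642, -509.73886326,  204.87931107]), 'eef_rot': array([-1.57198706e+00,  6.56751461e-05, -2.75779542e+00]), 'wrist_force': array([-0.41518784,  0.36380858,  0.16191015]), 'moment': array([0.01771109, 0.01849749, 0.01320559]), 'finger_gap': 93.9950599215766}
top {'K': array([[392.4180498 ,   0.        , 279.42122177],
       [  0.        , 392.4180498 , 211.72861613],
       [  0.        ,   0.        ,   1.        ]]), 'rvec': array([ 2.19284125, -2.00315691,  0.21978975]), 'tvec': array([  28.25038426,  611.70652032, 1111.41766806])}
[ 350.35154892   58.35893517 1218.22830822]
side {'K': array([[405.12327886,   0.        , 286.32030813],
       [  0.        , 405.12327886, 210.59822139],
       [  0.        ,   0.        ,   1.        ]]), 'rvec': array([ 0.18114986, -2.81599468,  1.28773671]), 'tvec': array([ 607.0671384 ,   48.62256101, 1354.0144549 ])}
[ 492.20829979 1059.99178042  915.64088108]
```

View pics/top0.png

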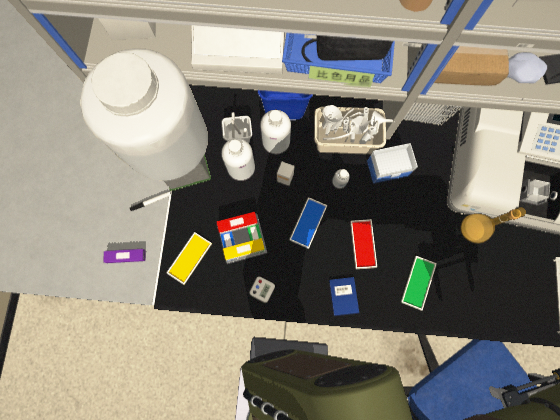

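View pics/side0.png

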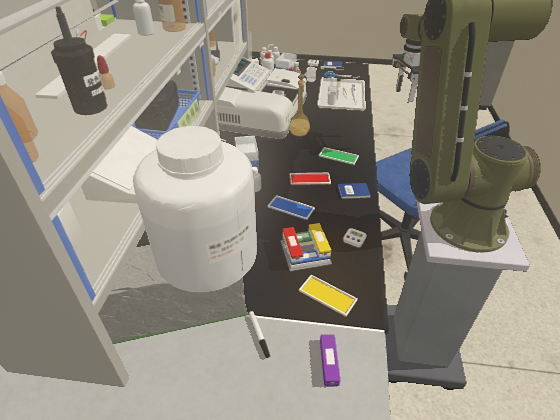

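The top view shows the yellow tray at about (190,258), blue at (308,222), red at (363,244) and green at (419,283). The pile is at about (241,238), with red at the back and yellow in front. Next I'll enlarge the pile and segment the colours.

```bash
cat >h.py <<'E'
import cv2,numpy as np
from cell import manip
def cam(n):
    p=manip.camera_params(n);return np.array(p["K"]),cv2.Rodrigues(np.array(p["rvec"],float))[0],np.array(p["tvec"],float).ravel()
def back(n,uv,z):
    K,R,t=cam(n);uv=np.atleast_2d(np.array(uv,float))
    d=(np.linalg.inv(K)@np.c_[uv,np.ones(len(uv))].T).T@R
    C=-R.T@t
    return (C+d*((z-C[2])/d[:,2])[:,None])[:,:2]
def shot(n,name):
    im=np.ascontiguousarray(manip.camera(n)[:,:,::-1]);cv2.imwrite(f"pics/{name}.png",im);return im
RNG={'red':[(0,8),(172,180)],'yellow':[(22,34)],'green':[(45,80)],'blue':[(100,116)]}
def rects(im,n,box,zs,amin=25):
    """coloured regions in box (u0,v0,u1,v1): rectangle centre, yaw of long side, sizes at height z"""
    u0,v0,u1,v1=box;s=6
    c=cv2.resize(im[v0:v1,u0:u1],None,fx=s,fy=s,interpolation=cv2.INTER_CUBIC)
    h=cv2.cvtColor(c,cv2.COLOR_BGR2HSV)
    for k,z in zs.items():
        m=sum(cv2.inRange(h,(a,110,60),(b,255,255)) for a,b in RNG[k])
        for q in cv2.findContours(m,cv2.RETR_EXTERNAL,cv2.CHAIN_APPROX_NONE)[0]:
            if cv2.contourArea(q)<amin*s*s: continue
            uv=(q[:,0,:]+.5)/s-.5+[u0,v0]
            P=back(n,uv,z).astype(np.float32)
            (cx,cy),(w,l),a=cv2.minAreaRect(P);a=np.radians(a)
            if w>l: w,l=l,w
            else: a+=np.pi/2
            a=(a+np.pi/2)%np.pi-np.pi/2
            print(k,"px",uv.mean(0).round(0),"xy",round(cx,1),round(cy,1),"yaw",round(a,3),"size",round(l),round(w))
E
python3 - <<'E'
from h import *
t=cv2.imread("pics/top0.png");s=cv2.imread("pics/side0.png")
print("tray/upper");rects(t,"top",(160,180,450,320),dict(red=3,yellow=3,green=3,blue=3))
print("case z60");rects(t,"top",(205,205,275,270),dict(red=60,yellow=60))
print("case z32");rects(t,"top",(205,205,275,270),dict(green=32,blue=32),3)
a=cv2.resize(t[205:270,205:275],(400,371),interpolation=cv2.INTER_CUBIC);b=cv2.resize(s[215:275,270:340],(400,343),interpolation=cv2.INTER_CUBIC)
cv2.imwrite("pics/c1.png",np.hstack([a,cv2.resize(b,(400,371))]))
E
```

```text
tray/upper
red px [363. 244.] xy 544.3 -185.0 yaw 0.159 size 142 59
red px [236. 222.] xy 576.8 217.1 yaw -1.224 size 129 41
yellow px [243. 249.] xy 494.1 186.6 yaw -1.224 size 129 41
yellow px [189. 258.] xy 451.6 350.4 yaw -0.473 size 142 58
green px [418. 283.] xy 439.9 -357.5 yaw -0.285 size 140 56
green px [249. 233.] xy 543.9 172.1 yaw 0.323 size 44 10
green px [258. 231.] xy 553.8 145.3 yaw 0.404 size 45 11
blue px [344. 296.] xy 378.9 -132.7 yaw 0.198 size 109 78
blue px [227. 238.] xy 519.4 239.5 yaw 0.357 size 44 38
blue px [308. 222.] xy 595.6 -8.1 yaw -0.33 size 141 57
case z60
red px [236. 222.] xy 566.1 209.6 yaw -1.224 size 123 39
yellow px [206. 245.] xy 488.2 288.7 yaw 0.132 size 30 14
yellow px [243. 249.] xy 487.4 180.5 yaw -1.224 size 123 39
case z32
green px [249. 233.] xy 539.2 169.4 yaw 0.323 size 43 10
green px [258. 231.] xy 549.0 143.2 yaw 0.404 size 43 11
blue px [227. 238.] xy 515.4 235.1 yaw 0.357 size 43 37
```

View pics/c1.png

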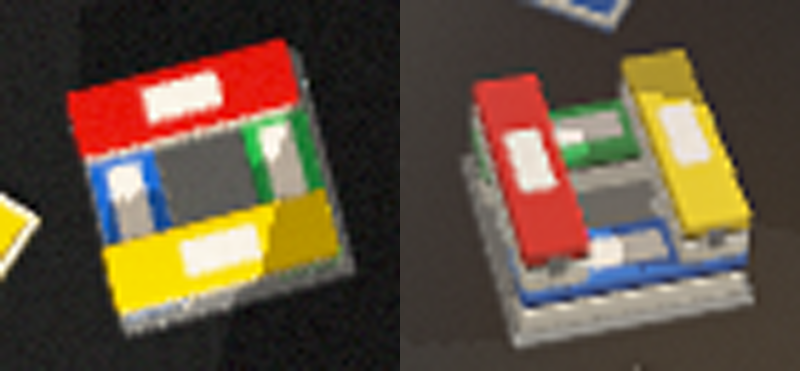

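The enlarged crop shows red and yellow on top, with blue lower left (+y) and green lower right. The four tray sizes all came out near 142x58. The pile yaw is 0.354.

Fingers closed on a case measure 61 mm across, wider than the 58 mm tray floor. I'll therefore grip with the TCP 8 mm above the case underside and release at z≈11.

```bash
cat >>h.py <<'E'
CASE=dict(red=(567,211,-1.217),yellow=(488.5,181.5,-1.217),blue=(512.5,235,.354),green=(542,156,.354))
TRAY=dict(red=(544.3,-185,.159),yellow=(451.6,350.4,-.473),green=(440,-357.5,-.285),blue=(595.6,-8.1,-.33))
def go(x,y,z,psi):
    """shift in tool axes (m), twist and resulting joint 6 for the two equivalent yaws"""
    s=manip.read_state();p=s["eef_pos"];R=cv2.Rodrigues(np.zeros(3))[0]
    from scipy.spatial.transform import Rotation as Ro
    R=Ro.from_euler("xyz",s["eef_rot"]).as_matrix();yaw=s["eef_rot"][2]
    d=R.T@(np.array([x,y,z])-p)/1000
    print("pos",p.round(1),"yaw",round(yaw,3),"gap",round(s["finger_gap"],1),"t",round(s["clock"],1),"->",d.round(4))
    for k in(-2,-1,0,1,2):
        tw=-(psi+k*np.pi-yaw);j6=np.arctan2(y,x)-np.pi/2-(psi+k*np.pi)
        if abs(j6)<2.5: print("  twist",round(tw,3),"j6",round(j6,2))
E
python3 -c "
from h import *
x,y,a=CASE['red'];go(x,y,120,a)"
```

```text
pos [ 205.9 -509.8  204.9] yaw -2.758 gap 93.7 t 0.1 -> [-0.6047  0.0856 -0.533 ]
  twist -1.541 j6 0.0
```

play_rows --series '[[[-0.03,0,-0.027],-0.08,0.36],[[-0.06,0,-0.053],-0.15,0.36],[[-0.09,0,-0.08],-0.23,0.36],[[-0.121,0,-0.107],-0.31,0.36],[[-0.151,0,-0.133],-0.39,0.36],[[-0.181,0,-0.16],-0.46,0.36],[[-0.212,0,-0.187],-0.54,0.36],[[-0.242,0,-0.213],-0.62,0.36],[[-0.272,0,-0.24],-0.69,0.36],[[-0.302,0,-0.267],-0.77,0.36],[[-0.333,0,-0.293],-0.85,0.36],[[-0.363,0,-0.32],-0.93,0.36],[[-0.393,0,-0.346],-1.0,0.36],[[-0.423,0,-0.373],-1.08,0.36],[[-0.453,0,-0.4],-1.16,0.36],[[-0.484,0,-0.426],-1.23,0.36],[[-0.514,0,-0.453],-1.31,0.36],[[-0.544,0,-0.48],-1.39,0.36],[[-0.574,0.03,-0.506],-1.46,0.36],[[-0.605,0.06,-0.533],-1.54,0.36]]' --squeeze 30

```text
clock: 2.1
eef_pos: [567.6, 212.1, 145.4]
eef_rot: [-1.57, 0.001, -1.215]
wrist_force: [0.1, -0.4, 0.4]
finger_gap: 60.5
```

```bash
python3 -c "
from h import *
x,y,a=CASE['red'];go(x,y,40,a)"
```

```text
pos [567.6 212.1 145.4] yaw -1.215 gap 60.5 t 2.1 -> [ 0.0009  0.1054 -0.001 ]
  twist 0.002 j6 0.0
```

play_rows --series '[[[0.001,0.03,-0.001],0,0.36],[[0.001,0.06,-0.001],0,0.36],[[0.001,0.085,-0.001],0,0.36],[[0.001,0.098,-0.001],0,0.36],[[0.001,0.105,-0.001],0,0.36],[[0.001,0.105,-0.001],0,0.36],[[0.001,0.105,-0.001],0,0.5],[[0.001,0.105,-0.001],0,0.6],[[0.001,0.105,-0.001],0,0.7],[[0.001,0.105,-0.001],0,0.8],[[0.001,0.105,-0.001],0,0.8],[[0.001,0.105,-0.001],0,0.8],[[0.001,0.102,-0.001],0,0.8],[[0.001,0.095,-0.001],0,0.8],[[0.001,0.085,-0.001],0,0.8],[[0.001,0.07,-0.001],0,0.8],[[0.001,0.05,-0.001],0,0.8],[[0.001,0.03,-0.001],0,0.8],[[0.001,0.015,-0.001],0,0.8],[[0.001,0.005,-0.001],0,0.8]]'

```text
clock: 4.1
eef_pos: [567.3, 210.9, 142.4]
eef_rot: [-1.568, 0.001, -1.215]
wrist_force: [-0.1, 0.1, -1.7]
finger_gap: 35.7
```

```bash
python3 -c "
from h import *
x,y,a=TRAY['red'];go(x,y,60,a)
a=shot('top','t1');b=shot('side','s1')
cv2.imwrite('pics/c2.png',np.hstack([cv2.resize(a[190:290,180:280],(400,400)),cv2.resize(b[190:290,260:360],(400,400))]))"
```

```text
pos [567.3 210.9 142.4] yaw -1.215 gap 35.7 t 4.1 -> [ 0.3631  0.0816 -0.1598]
  twist 1.768 j6 1.08
  twist -1.374 j6 -2.06
```

View pics/c2.png

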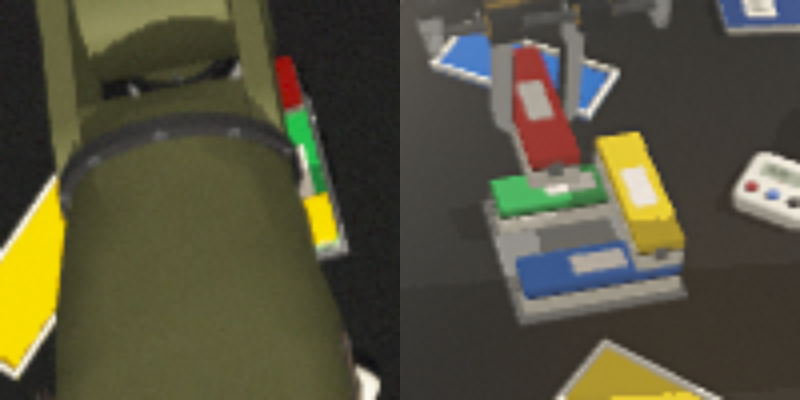

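The red case is held level at the top of the side crop, and the pile is undisturbed. Carrying it to the red tray.

play_rows --series '[[[0.01,0,-0.0045],0.05,0.8],[[0.03,0,-0.013],0.14,0.8],[[0.052,0,-0.023],0.25,0.8],[[0.074,0,-0.033],0.36,0.8],[[0.097,0,-0.043],0.47,0.8],[[0.12,0,-0.053],0.58,0.8],[[0.143,0,-0.063],0.69,0.8],[[0.166,0,-0.073],0.8,0.8],[[0.189,0,-0.083],0.92,0.8],[[0.212,0,-0.093],1.03,0.8],[[0.235,0,-0.103],1.14,0.8],[[0.258,0,-0.114],1.25,0.8],[[0.281,0,-0.124],1.36,0.8],[[0.304,0,-0.134],1.47,0.8],[[0.325,0,-0.143],1.58,0.8],[[0.344,0.01,-0.151],1.67,0.8],[[0.356,0.025,-0.157],1.73,0.8],[[0.363,0.045,-0.16],1.768,0.8],[[0.363,0.065,-0.16],1.768,0.8],[[0.363,0.08,-0.16],1.768,0.8]]'

```text
clock: 6.2
eef_pos: [543.5, -184.8, 59.0]
eef_rot: [-1.574, 0.001, -2.983]
wrist_force: [-0.1, -0.6, -1.4]
finger_gap: 35.5
```

```bash
python3 -c "
from h import *
x,y,a=TRAY['red'];go(x,y,11.5,a)"
```

```text
pos [ 543.5 -184.8   59. ] yaw -2.983 gap 35.5 t 6.2 -> [-0.0007  0.0475  0.0004]
  twist -0.001 j6 1.08
  twist -3.142 j6 -2.06
```

play_rows --series '[[[-0.001,0.015,0],0,0.8],[[-0.001,0.03,0],0,0.8],[[-0.001,0.04,0],0,0.8],[[-0.001,0.045,0],0,0.8],[[-0.001,0.0475,0],0,0.8],[[-0.001,0.0475,0],0,0.8],[[-0.001,0.0475,0],0,0.8],[[-0.001,0.0475,0],0,0.6],[[-0.001,0.0475,0],0,0.5],[[-0.001,0.0475,0],0,0.4],[[-0.001,0.0475,0],0,0.36],[[-0.001,0.0475,0],0,0.36],[[-0.001,0.04,0],0,0.36],[[-0.001,0.02,0],0,0.36],[[-0.001,-0.01,0],0,0.36],[[-0.001,-0.04,0],0,0.36],[[-0.001,-0.07,0],0,0.36],[[-0.001,-0.09,0],0,0.36]]'

```text
clock: 8.0
eef_pos: [544.8, -185.1, 151.9]
eef_rot: [-1.572, 0.003, -2.983]
wrist_force: [-1.1, 0.3, 0.4]
finger_gap: 59.7
```

```bash
python3 -c "
from h import *
x,y,a=CASE['yellow'];go(x,y,120,a)
a=shot('top','t2')
rects(a,'top',(205,205,275,270),dict(yellow=60))
rects(a,'top',(205,205,275,270),dict(green=32,blue=32))
rects(a,'top',(330,210,400,280),dict(red=31))
"
```

```text
pos [ 544.8 -185.1  151.9] yaw -2.983 gap 59.7 t 8.0 -> [-0.0021  0.0324 -0.3709]
  twist -1.766 j6 0.0
yellow px [206. 245.] xy 488.2 288.7 yaw 0.132 size 30 14
yellow px [243. 249.] xy 487.6 180.2 yaw -1.223 size 122 38
green px [253. 227.] xy 561.2 162.2 yaw 0.345 size 80 37
blue px [226. 234.] xy 532.5 241.5 yaw 0.354 size 80 37
red px [357. 252.] xy 509.9 -162.3 yaw 0.162 size 47 14
```

play_rows --series '[[[0,0,-0.015],-0.08,0.36],[[0,0,-0.04],-0.2,0.36],[[0,0,-0.07],-0.34,0.36],[[-0.001,0,-0.1],-0.48,0.36],[[-0.001,0,-0.13],-0.62,0.36],[[-0.001,0,-0.16],-0.76,0.36],[[-0.001,0,-0.19],-0.9,0.36],[[-0.001,0,-0.22],-1.04,0.36],[[-0.001,0,-0.25],-1.18,0.36],[[-0.002,0,-0.28],-1.32,0.36],[[-0.002,0,-0.31],-1.46,0.36],[[-0.002,0,-0.335],-1.6,0.36],[[-0.002,0,-0.355],-1.7,0.36],[[-0.002,0,-0.367],-1.75,0.36],[[-0.002,0.01,-0.371],-1.766,0.36],[[-0.002,0.035,-0.371],-1.766,0.36],[[-0.002,0.05,-0.371],-1.766,0.36],[[-0.002,0.05,-0.371],-1.766,0.36]]'

```text
clock: 9.85
eef_pos: [488.5, 180.2, 101.9]
eef_rot: [-1.568, -0.002, -1.219]
wrist_force: [0.3, 0.2, 0.8]
finger_gap: 60.0
```

```bash
python3 -c "
from h import *
x,y,a=CASE['yellow'];go(x,y,40,a)"
```

```text
pos [488.5 180.2 101.9] yaw -1.219 gap 60.0 t 9.8 -> [-0.0013  0.0619  0.0003]
  twist -0.002 j6 0.0
```

play_rows --series '[[[-0.001,0.02,0],0,0.36],[[-0.001,0.04,0],0,0.36],[[-0.001,0.055,0],0,0.36],[[-0.001,0.062,0],0,0.36],[[-0.001,0.062,0],0,0.36],[[-0.001,0.062,0],0,0.5],[[-0.001,0.062,0],0,0.6],[[-0.001,0.062,0],0,0.7],[[-0.001,0.062,0],0,0.8],[[-0.001,0.062,0],0,0.8],[[-0.001,0.062,0],0,0.8],[[-0.001,0.059,0],0,0.8],[[-0.001,0.052,0],0,0.8],[[-0.001,0.042,0],0,0.8],[[-0.001,0.027,0],0,0.8],[[-0.001,0.007,0],0,0.8],[[-0.001,-0.013,0],0,0.8],[[-0.001,-0.025,0],0,0.8],[[-0.001,-0.03,0],0,0.8],[[-0.001,-0.03,0],0,0.8]]'

```text
clock: 11.85
eef_pos: [488.1, 181.2, 132.3]
eef_rot: [-1.568, -0.002, -1.219]
wrist_force: [-0.2, -0.9, -0.9]
finger_gap: 35.5
```

```bash
python3 -c "
from h import *
x,y,a=TRAY['yellow'];go(x,y,60,a)"
```

```text
pos [488.1 181.2 132.3] yaw -1.219 gap 35.5 t 11.8 -> [-0.1716  0.0721  0.0237]
  twist -0.746 j6 -0.44
```

play_rows --series '[[[-0.008,0,0.001],-0.03,0.8],[[-0.025,0,0.003],-0.1,0.8],[[-0.045,0,0.006],-0.19,0.8],[[-0.067,0,0.009],-0.29,0.8],[[-0.089,0,0.012],-0.39,0.8],[[-0.111,0,0.015],-0.49,0.8],[[-0.133,0,0.018],-0.59,0.8],[[-0.152,0,0.021],-0.67,0.8],[[-0.165,0.01,0.023],-0.72,0.8],[[-0.172,0.025,0.024],-0.746,0.8],[[-0.172,0.05,0.024],-0.746,0.8],[[-0.172,0.075,0.024],-0.746,0.8],[[-0.172,0.095,0.024],-0.746,0.8],[[-0.172,0.1,0.024],-0.746,0.8],[[-0.172,0.1,0.024],-0.746,0.8]]'

```text
clock: 13.35
eef_pos: [451.3, 350.3, 30.8]
eef_rot: [-1.572, -0.002, -0.474]
wrist_force: [-0.6, 0.4, -0.5]
finger_gap: 35.8
```

```bash
python3 -c "
from h import *
x,y,a=TRAY['yellow'];go(x,y,11.5,a)"
```

```text
pos [451.3 350.3  30.8] yaw -0.474 gap 35.8 t 13.3 -> [0.0002 0.0193 0.0002]
  twist -0.001 j6 -0.44
```

play_rows --series '[[[0,0.01,0],0,0.8],[[0,0.016,0],0,0.8],[[0,0.0193,0],0,0.8],[[0,0.0193,0],0,0.8],[[0,0.0193,0],0,0.8],[[0,0.0193,0],0,0.6],[[0,0.0193,0],0,0.5],[[0,0.0193,0],0,0.4],[[0,0.0193,0],0,0.36],[[0,0.0193,0],0,0.36],[[0,0.01,0],0,0.36],[[0,-0.01,0],0,0.36],[[0,-0.04,0],0,0.36],[[0,-0.07,0],0,0.36],[[0,-0.1,0],0,0.36],[[0,-0.11,0],0,0.36]]'

```text
clock: 14.95
eef_pos: [452.0, 351.1, 144.5]
eef_rot: [-1.568, -0.005, -0.474]
wrist_force: [0.1, -0.8, 0.3]
finger_gap: 60.5
```

```bash
python3 -c "
from h import *
a=shot('top','t3');b=shot('side','s3')
rects(a,'top',(205,205,285,270),dict(green=32,blue=32))
rects(a,'top',(330,210,400,280),dict(red=31))
rects(b,'side',(270,215,345,280),dict(green=32,blue=32))
x,y,_=CASE['blue'];go(x,y,120,.354)
cv2.imwrite('pics/c3.png',np.hstack([cv2.resize(a[180:320,160:430],(400,207)),cv2.resize(b[140:340,220:420],(207,207))]).repeat(1,0))
cv2.imwrite('pics/c3.png',cv2.resize(cv2.imread('pics/c3.png'),(800,273)))"
```

```text
green px [254. 233.] xy 542.0 155.2 yaw 0.351 size 121 37
blue px [227. 240.] xy 512.7 234.2 yaw 0.35 size 122 37
red px [363. 244.] xy 539.8 -179.2 yaw 0.159 size 139 57
green px [296. 236.] xy 558.0 165.4 yaw 0.357 size 89 43
blue px [305. 257.] xy 525.0 243.3 yaw 0.353 size 98 41
pos [451.6 350.8 142.1] yaw -0.474 gap 60.1 t 15.1 -> [ 0.107   0.0224 -0.0753]
  twist 2.314 j6 1.65
  twist -0.828 j6 -1.49
```

View pics/c3.png

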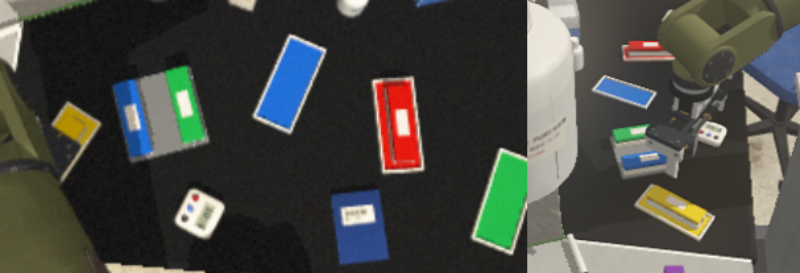

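The top view shows red flat inside its tray and yellow in its own, with blue and green side by side on the board. Going for blue.

play_rows --series '[[[0.01,0,-0.007],-0.08,0.36],[[0.028,0,-0.02],-0.21,0.36],[[0.047,0,-0.033],-0.35,0.36],[[0.065,0,-0.046],-0.49,0.36],[[0.083,0,-0.058],-0.63,0.36],[[0.098,0,-0.069],-0.75,0.36],[[0.105,0,-0.074],-0.81,0.36],[[0.107,0.01,-0.0755],-0.828,0.36],[[0.107,0.04,-0.0755],-0.828,0.36],[[0.107,0.06,-0.0755],-0.828,0.36],[[0.107,0.06,-0.0755],-0.828,0.36]]'

```text
clock: 16.15
eef_pos: [510.4, 234.4, 78.3]
eef_rot: [-1.573, 0.003, 0.353]
wrist_force: [-0.9, 0.3, 0.9]
finger_gap: 60.0
```

```bash
python3 -c "
from h import *
go(512.7,234.6,12.5,.352)"
```

```text
pos [510.4 234.4  78.3] yaw 0.353 gap 60.0 t 16.1 -> [ 0.0024  0.0658 -0.0005]
  twist 3.143 j6 1.65
  twist 0.001 j6 -1.49
```

play_rows --series '[[[0.002,0.02,0],0,0.36],[[0.002,0.04,0],0,0.36],[[0.002,0.055,0],0,0.36],[[0.002,0.062,0],0,0.36],[[0.002,0.064,0],0,0.36],[[0.002,0.064,0],0,0.5],[[0.002,0.064,0],0,0.6],[[0.002,0.064,0],0,0.7],[[0.002,0.064,0],0,0.8],[[0.002,0.064,0],0,0.8],[[0.002,0.064,0],0,0.8],[[0.002,0.061,0],0,0.8],[[0.002,0.054,0],0,0.8],[[0.002,0.042,0],0,0.8],[[0.002,0.025,0],0,0.8],[[0.002,0.0,0],0,0.8],[[0.002,-0.025,0],0,0.8],[[0.002,-0.045,0],0,0.8],[[0.002,-0.055,0],0,0.8],[[0.002,-0.055,0],0,0.8]]'

```text
clock: 18.15
eef_pos: [512.9, 235.4, 134.9]
eef_rot: [-1.573, 0.001, 0.353]
wrist_force: [1.1, 0.0, -1.4]
finger_gap: 35.6
```

```bash
python3 -c "
from h import *
x,y,a=TRAY['blue'];go(x,y,11.5,a)"
```

```text
pos [512.9 235.4 134.9] yaw 0.353 gap 35.6 t 18.1 -> [-0.0066  0.1238 -0.2569]
  twist 3.825 j6 1.89
  twist 0.683 j6 -1.25
```

play_rows --series '[[[0,0,-0.01],0.02,0.8],[[-0.001,0,-0.028],0.07,0.8],[[-0.001,0,-0.05],0.13,0.8],[[-0.002,0,-0.073],0.19,0.8],[[-0.003,0,-0.097],0.26,0.8],[[-0.003,0,-0.121],0.32,0.8],[[-0.004,0,-0.145],0.39,0.8],[[-0.004,0,-0.169],0.45,0.8],[[-0.005,0,-0.193],0.51,0.8],[[-0.006,0,-0.216],0.57,0.8],[[-0.006,0,-0.236],0.63,0.8],[[-0.007,0.01,-0.25],0.67,0.8],[[-0.007,0.025,-0.257],0.683,0.8],[[-0.007,0.05,-0.257],0.683,0.8],[[-0.007,0.075,-0.257],0.683,0.8],[[-0.007,0.095,-0.257],0.683,0.8],[[-0.007,0.1,-0.257],0.683,0.8],[[-0.007,0.1,-0.257],0.683,0.8],[[-0.007,0.1,-0.257],0.683,0.8]]'

```text
clock: 20.05
eef_pos: [595.5, -8.2, 35.8]
eef_rot: [-1.572, -0.001, -0.329]
wrist_force: [0.5, 0.2, -1.0]
finger_gap: 35.7
```

```bash
python3 -c "
from h import *
x,y,a=TRAY['blue'];go(x,y,12.5,a)"
```

```text
pos [595.5  -8.2  35.8] yaw -0.329 gap 35.7 t 20.1 -> [-0.      0.0233  0.0002]
  twist 3.142 j6 1.89
  twist 0.001 j6 -1.25
```

play_rows --series '[[[0,0.012,0],0,0.8],[[0,0.019,0],0,0.8],[[0,0.022,0],0,0.8],[[0,0.0235,0],0,0.8],[[0,0.0235,0],0,0.8],[[0,0.0235,0],0,0.8]]'

```text
clock: 20.65
eef_pos: [595.2, -8.2, 13.9]
eef_rot: [-1.573, -0.0, -0.329]
wrist_force: [-12.6, 0.7, 20.9]
finger_gap: 35.5
```

play_rows --series '[[[0,0,0],0,0.8],[[0,0,0],0,0.6],[[0,0,0],0,0.5],[[0,0,0],0,0.4],[[0,0,0],0,0.36],[[0,0,0],0,0.36],[[0,-0.01,0],0,0.36],[[0,-0.03,0],0,0.36],[[0,-0.06,0],0,0.36],[[0,-0.09,0],0,0.36],[[0,-0.12,0],0,0.36],[[0,-0.13,0],0,0.36]]'

```text
clock: 21.85
eef_pos: [596.4, -8.0, 147.7]
eef_rot: [-1.571, -0.005, -0.329]
wrist_force: [0.3, 0.3, 0.4]
finger_gap: 60.2
```

```bash
python3 -c "
from h import *
go(542.5,155.5,14.5,.352)
a=shot('top','t4');rects(a,'top',(205,205,285,270),dict(green=32))"
```

```text
pos [596.4  -8.  147.7] yaw -0.329 gap 60.2 t 21.9 -> [-0.1045  0.1326  0.1374]
  twist 2.461 j6 1.5
  twist -0.681 j6 -1.64
green px [254. 233.] xy 541.9 155.3 yaw 0.347 size 121 37
```

play_rows --series '[[[-0.01,0,0.013],-0.07,0.36],[[-0.027,0,0.035],-0.18,0.36],[[-0.046,0,0.06],-0.3,0.36],[[-0.065,0,0.085],-0.42,0.36],[[-0.083,0,0.109],-0.54,0.36],[[-0.097,0,0.128],-0.63,0.36],[[-0.104,0.01,0.137],-0.681,0.36],[[-0.1045,0.04,0.1375],-0.681,0.36],[[-0.1045,0.06,0.1375],-0.681,0.36],[[-0.1045,0.06,0.1375],-0.681,0.36],[[-0.1045,0.06,0.1375],-0.681,0.36]]'

```text
clock: 23.0
eef_pos: [542.0, 155.7, 86.7]
eef_rot: [-1.575, -0.003, 0.352]
wrist_force: [0.3, -0.3, 0.2]
finger_gap: 60.2
```

```bash
python3 -c "
from h import *
go(542.5,155.5,13.5,.352)"
```

```text
pos [542.  155.7  86.7] yaw 0.352 gap 60.2 t 23.0 -> [ 0.0002  0.0732 -0.    ]
  twist 3.141 j6 1.5
  twist -0.0 j6 -1.64
```

play_rows --series '[[[0,0.02,0],0,0.36],[[0,0.045,0],0,0.36],[[0,0.062,0],0,0.36],[[0,0.07,0],0,0.36],[[0,0.073,0],0,0.36],[[0,0.073,0],0,0.5],[[0,0.073,0],0,0.6],[[0,0.073,0],0,0.7],[[0,0.073,0],0,0.8],[[0,0.073,0],0,0.8],[[0,0.073,0],0,0.8],[[0,0.07,0],0,0.8],[[0,0.063,0],0,0.8],[[0,0.05,0],0,0.8],[[0,0.033,0],0,0.8],[[0,0.01,0],0,0.8],[[0,-0.015,0],0,0.8],[[0,-0.04,0],0,0.8],[[0,-0.05,0],0,0.8],[[0,-0.05,0],0,0.8]]'

```text
clock: 25.0
eef_pos: [542.4, 155.9, 138.3]
eef_rot: [-1.575, -0.005, 0.352]
wrist_force: [-0.7, -0.2, -1.4]
finger_gap: 35.5
```

```bash
python3 -c "
from h import *
x,y,a=TRAY['green'];go(x,y,35,a)"
```

```text
pos [542.4 155.9 138.3] yaw 0.352 gap 35.5 t 25.0 -> [-0.2736  0.1037 -0.4462]
  twist 3.779 j6 1.17
  twist 0.637 j6 -1.97
```

play_rows --series '[[[-0.006,0,-0.01],0.01,0.8],[[-0.016,0,-0.026],0.04,0.8],[[-0.031,0,-0.05],0.07,0.8],[[-0.047,0,-0.077],0.11,0.8],[[-0.063,0,-0.103],0.15,0.8],[[-0.079,0,-0.129],0.18,0.8],[[-0.095,0,-0.155],0.22,0.8],[[-0.111,0,-0.181],0.26,0.8],[[-0.127,0,-0.207],0.3,0.8],[[-0.143,0,-0.233],0.33,0.8],[[-0.159,0,-0.259],0.37,0.8],[[-0.175,0,-0.285],0.41,0.8],[[-0.191,0,-0.311],0.44,0.8],[[-0.207,0,-0.337],0.48,0.8],[[-0.223,0,-0.363],0.52,0.8],[[-0.239,0,-0.389],0.55,0.8],[[-0.253,0,-0.413],0.59,0.8],[[-0.265,0,-0.432],0.62,0.8],[[-0.272,0.01,-0.443],0.637,0.8],[[-0.2735,0.02,-0.446],0.637,0.8]]'

```text
clock: 27.0
eef_pos: [438.4, -357.8, 116.8]
eef_rot: [-1.57, -0.005, -0.287]
wrist_force: [0.5, 0.9, -1.9]
finger_gap: 36.1
```

```bash
python3 -c "
from h import *
x,y,a=TRAY['green'];go(x,y,14,a)"
```

```text
pos [ 438.4 -357.8  116.8] yaw -0.287 gap 36.1 t 27.0 -> [0.0009 0.1029 0.0007]
  twist 3.14 j6 1.17
  twist -0.002 j6 -1.97
```

play_rows --series '[[[0.001,0.02,0.001],0,0.8],[[0.001,0.045,0.001],0,0.8],[[0.001,0.07,0.001],0,0.8],[[0.001,0.088,0.001],0,0.8],[[0.001,0.096,0.001],0,0.8],[[0.001,0.1,0.001],0,0.8],[[0.001,0.102,0.001],0,0.8],[[0.001,0.102,0.001],0,0.8]]'

```text
clock: 27.8
eef_pos: [440.4, -357.3, 15.2]
eef_rot: [-1.571, -0.006, -0.287]
wrist_force: [-0.6, -0.2, -1.8]
finger_gap: 35.7
```

play_rows --series '[[[0,0.001,0],0,0.8],[[0,0.002,0],0,0.8],[[0,0.002,0],0,0.8]]'

```text
clock: 28.1
eef_pos: [440.6, -357.4, 13.6]
eef_rot: [-1.571, -0.007, -0.287]
wrist_force: [0.5, -0.2, 0.1]
finger_gap: 35.8
```

Contact is just beginning, so I'll release and retreat.

play_rows --series '[[[0,0.0005,0],0,0.8],[[0,0.0005,0],0,0.6],[[0,0.0005,0],0,0.5],[[0,0.0005,0],0,0.4],[[0,0.0005,0],0,0.36],[[0,0.0005,0],0,0.36],[[0,-0.01,0],0,0.36],[[0,-0.03,0],0,0.36],[[0,-0.06,0],0,0.36],[[0,-0.1,0],0,0.36],[[0,-0.14,0],0,0.3],[[0,-0.18,0],0,0.2],[[-0.04,-0.2,-0.01],0,0.1],[[-0.08,-0.2,-0.03],0,0],[[-0.12,-0.2,-0.06],0,0],[[-0.14,-0.2,-0.08],0,0],[[-0.14,-0.2,-0.08],0,0]]'

```text
clock: 29.8
eef_pos: [280.0, -395.3, 213.7]
eef_rot: [-1.572, -0.007, -0.29]
wrist_force: [0.6, -0.3, -0.2]
finger_gap: 94.3
```

```bash
python3 -c "
from h import *
a=shot('top','t5');b=shot('side','s5')
cv2.imwrite('pics/c5.png',cv2.resize(a[140:320,160:460],(800,480),interpolation=cv2.INTER_CUBIC))
cv2.imwrite('pics/c6.png',cv2.resize(b[130:330,230:400],(510,600),interpolation=cv2.INTER_CUBIC))
s=manip.read_state();print(s['wrist_force'],s['clock'],s['qd'].round(3))"
```

```text
[-0.48778331  0.00347552 -0.73100711] 29.9 [ 0.032  0.012 -0.004  0.001 -0.002  0.006]
```

View pics/c5.png

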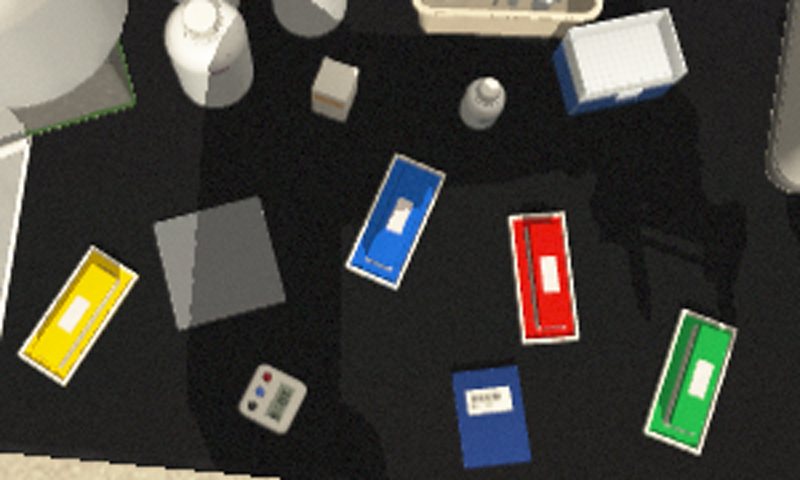

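View pics/c6.png

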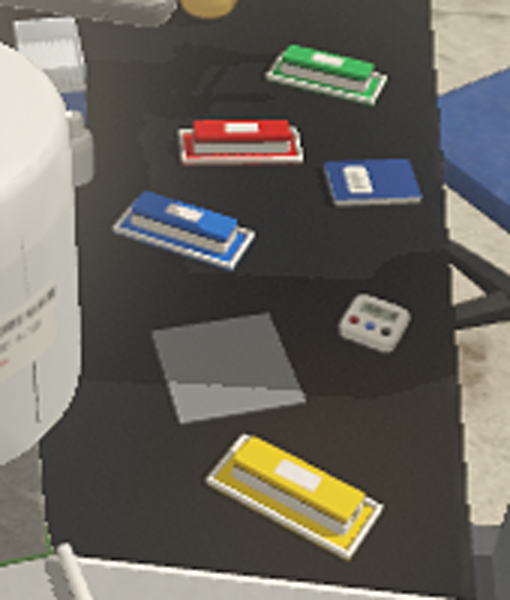

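Both views show all four cases flat in their own trays, with the bottle and carton in place. I'll check the fit by label centre, then hand in.

```bash
python3 -c "
from h import *
for k,u,v in(('yellow',73,313),('blue',400,215),('red',549,273),('green',702,378)):
    p=back('top',(160+u*.375,140+v*.375),31)[0];x,y,a=TRAY[k];d=p-[x,y];c,s=np.cos(a),np.sin(a)
    print(k,'along/across',(d@[c,s]).round(1),(d@[-s,c]).round(1))"
```

```text
yellow along/across -1.5 -3.0
blue along/across 1.1 -4.1
red along/across -1.3 -1.6
green along/across 1.7 -4.2
```

```bash
python3 -c "
from cell import manip
print(manip.sign_off())"
```

```text
the job is handed in; nothing more can be done
None
```

I took the pile apart from the top down (red, yellow, blue, then green). Each case now lies flat, lid up and lengthwise in the tray of its own colour. The gripper is open and the arm is clear at about z = 214 mm. I handed the job in at about 30 s, against the 102 s limit.

- **Fit in the trays:** measured by the label centres, the cases sit within 2 mm of the tray centre lengthwise and 2–4 mm across it. There are 11 mm of room each way. The across offsets all lean the same way. I didn't look into why, but a small calibration or label-reading bias could explain it.
- **Other objects:** the final top view shows the white bottle and the lamp carton where they stood. The arm never went near the purple look-alike.
- **Forces:** lowering the blue case pressed it briefly onto its tray, with 21 N upward and 13 N sideways at the wrist. The other wrist readings, taken only at the end of each move, were below about 2 N. I couldn't check contact forces separately, only the wrist readings.

No check failed.

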